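# Close the feed doser and hold its bayonet lid at the venting half-turn

## Task

Get the feed doser on the potting bench ready for bleeding: first slide its flat cover fully shut over the tablet compartment, then put the bayonet lid (the one with two lugs and a bar grip) down into the pot and turn it clockwise half of the way to its lock, about 45 degrees, never as far as the lock click. The lid is sprung and would turn back, so finish while still gripping it and holding it at that half-way turn, and leave the other things on the bench where they are.

Things in the scene. Friction and masses are not known exactly. Their poses are not given: they have to be found in the camera images.
- doser: grey feed doser fixed to the bench: 120 x 316 mm base carrying, along its own y axis, a round pot (y = -115 mm), a tablet compartment (y = +5 mm) and a deck where the open cover is parked (y = +100 mm). Origin on the bench surface, z up. Tallest parts: pot rim 70 mm, cover rib 85 mm above the bench.
- pot_mouth (a point): centre of the pot's mouth at rim height, 70 mm up; axes as the doser. Pot 94 mm across outside. In the mouth a flange 6 mm thick, bore 64 mm, is cut by two notches on the local +x and -x sides, 18 mm wide, reaching to 82 mm across. The lid's lugs go down through them, then turn CLOCKWISE (from above) in the 82 mm wide channel under the flange
- cover (a joint): flat grey sliding cover, 104 x 94 x 5 mm; value in m: 0 = fully closed over the compartment (hard stop), up to 0.088 = open. Opening moves it along the doser's +y, closing along -y. Friction about 1.5 N; it stays where it is left
- cover_grip (a point): centre of the top face of the upright rib in the middle of the cover, 85 mm above the bench: the rib is 12 mm thick along the slide (doser y), 60 mm long across it (doser x), and stands 35 mm above the cover plate
- return_ring (a joint): spring ring under the pot's flange, in rad: 0 = at rest, grows as the lid's lugs push it clockwise. Lugs meet it after 0.12 rad of lid turn, so lid turn = value + 0.12. It pushes the lid back to the notches (0.04 N m at 0, 0.10 at 0.66). Lock is at 1.57 rad of lid turn; half way is 0.785 (0.66 here); the lock click begins to be felt at about 1.08 (0.96 here)
- lid: grey bayonet lid, loose, right way up on the bench: 84 mm disc, below it a plug 60 mm across, 14.5 mm deep, with two lugs at its foot on its own +x and -x sides (76 mm across, 10 wide, 6 high). Origin: centre of the plug's underside. Disc from 14.5 to 20.5 mm above it. Either lug fits either notch. Fully home the disc lies on the rim, origin 14.5 mm below the mouth, with 2.5 mm play upwards. About 0.14 kg
- lid_grip (a point): centre of the top face of the lid's upright bar grip, 56.5 mm above the lid's origin: the bar is 62 mm long along the lid's own x (in line with the lugs), 14 mm thick along its y and stands 36 mm above the disc
- plain_lid: a plain round grey lid WITHOUT lugs or bar: 84 mm disc 12 mm thick with a round 28 mm knob, 34 mm high in all; not needed; origin under its centre
- clay_pot: small open terracotta pot, 72 mm across, 65 mm high; bystander; origin under its centre
- feed_bottle: white bottle, 64 mm across, 170 mm high; bystander; origin under its centre
- trowel: hand tool lying flat, about 250 mm long, handle to its own -x; bystander
- label_rack: wooden block 60 x 90 x 35 mm with white plant labels standing in it, 80 mm high in all; bystander; origin under its centre
- saucer: terracotta saucer, 100 mm across, 20 mm high; bystander; origin under its centre

How it is judged:
By the outcome, as a careful person would: the job done as asked, in the order asked, and still so for the second after the job is handed in, while the arm keeps its last pose, push and grip.
It also fails if it takes over 61 s, if anything falls off the work surface, if the arm or the gripper's body presses on something with over 40 N, if the wrist force passes 120 N, or if a joint passes its speed limit or range.

## Robot

A 7-joint arm with a two-finger parallel gripper is mounted at the origin on the work surface. World frame = base frame: x ahead of the robot, y to its left, z up, the work surface at z = 0. Lengths are in m, angles in rad, forces in N, time in s.
With the tool pointing down it reaches from about 0.4 to 0.85 m from the base axis. Payload 10.4 kg.
Tool frame: the origin (TCP) lies at the very end of the fingers, on their centre line; the grasp point (between the pads) lies 19 mm behind it (r.pinch_z is the distance from the TCP to the grasp point, in m); z points along the fingers, y is the line along which they close (so a half turn about z gives the same grasp; the last joint's range is limited). The gripper opens to 87 mm and grips with 3 to 60 N. Pads are 19 mm wide; open, the fingers measure 117 mm over their backs; the gripper's body (75 mm by 190 mm) begins 51 mm behind the grasp point.
Start: joints at [-1.337, 0.332, -0.065, 1.46, 0.022, 1.35, -0.088], TCP at [0.159, 0.605, 0.223] pointing down, gripper open.
Joint ranges: [-2.6, 2.6], [-0.5, 2.12], [-1.47, 1.34], [0.16, 2.42], [-1.27, 4.41], [0.06, 2.06], [-2.6, 2.6]. Speed limits (rad/s): [2.22, 2.22, 2.79, 2.79, 3.14, 3.14, 3.14].

## Interface

Orientations are given as a unit quaternion [x, y, z, w].
In Python, from bench import sensors, vision, r gives the robot as it stands.
- The arm moves only by the shell command python3 -m crank 'ROWS' [OPENING] [FORCE]. ROWS is JSON, a list of rows, each a list of 2 entries, a list of its own where there are three numbers: the shift along the tool's x, y, z normalised to -1 to 1, where 1 is 3 cm, then the turn about the tool's z normalised to -1 to 1, where 1 is 8 degrees. A call has 1 to 12 rows; each row shifts and turns the commanded pose from where the row before left it, along the tool's axes as they then stand; what a row does not reach is not made up. A row lasts 1/8 s, in which the tool goes at most 62.5 mm and 10.7 degrees, less where a joint would pass 70% of its speed; a pose out of reach is approached as far as the arm can. A call with a number of a shift or a turn outside -1 to 1 is refused whole. A call with a gripper value outside its range is refused whole. OPENING is the opening, from 0 (shut) to 1 (fully open), set as the call begins (- or left out, the last holds). The fingers move at their own pace and stop on an object; FORCE is the grip in N (left out, the last holds). Time passes only in rows, so rows that do not move let the fingers close. It gives the time, the measured TCP pose, the force, the opening and the grip force at its end, in the units of the state.
- sensors.read_state(): the state, without advancing time (a new reading comes with each control period).
- vision.camera(name): name is "side" or "top"; returns the picture (420x560x3 uint8, red, green, blue); there is no depth.
- vision.camera_model(name): a dict with "vertical_fov" (degrees; the focal length in pixels is half the picture's height over the tangent of half this angle, whatever the lens; pixels are square), "cx", "cy" (the principal point, pixels), "camera_from_world" (4x4, takes a point from world to camera coordinates). Camera axes: x right, y down, z forward; pixel columns grow to the right and rows downward; lengths in m; the calibration is good to about 2 mm. A picture is of the moment at which its call begins. camera_model takes no time and is no camera call.
- r.close_job(): hands the job in; it is judged then, once.
The state is a dict: "time": time; "joint_positions": joint angles; "joint_vel": joint speeds; "joint_torque": joint torques, N m; "ee_pos": TCP position; "eef_rot": TCP orientation; "ft_force": force on the tool from outside, world axes, zero at the start; "torque": the same for the moment, N m; "width": finger opening in m; "grip_force": force on a finger pad.
Only numpy, scipy, OpenCV 4.12 (cv2) and the standard library are available. Lean on these libraries where they do the work, as an engineer would, in place of code of your own. Each camera call takes 0.05 s, during which the arm holds its last target. There are 200 camera calls.

## Working session

There is one attempt and no reset: what is moved stays moved. The work goes in short steps, Python scripts to look and compute and a shell command to move; the robot and the scene stay as the last step left them, time stands still between calls to the robot, and variables do not carry over. Pictures are saved under pics/ and viewed, at most 10 in all, crops included, and the job is handed in when it is done.

```bash
ls; mkdir -p pics
python3 - <<'E'
from bench import sensors, vision, r
import cv2
for n in ("side","top"):
    im=vision.camera(n); cv2.imwrite(f"pics/{n}0.png",im[:,:,::-1])
    m=vision.camera_model(n); print(n,m)
print(sensors.read_state(), r.pinch_z)
E
```

```text
pics
side {'vertical_fov': 44.02718853814008, 'cx': 274.3150393237587, 'cy': 221.8828321667109, 'camera_from_world': array([[ 0.95129442, -0.30809911, -0.01067073, -0.50862117],
       [-0.19793773, -0.58388886, -0.78733376,  0.19605201],
       [ 0.23634631,  0.75109836, -0.61643465,  1.46147395],
       [ 0.        ,  0.        ,  0.        ,  1.        ]])}
top {'vertical_fov': 44.44880248544846, 'cx': 274.13953940414274, 'cy': 206.30561855591046, 'camera_from_world': array([[-0.01929134, -0.99977585,  0.0087231 ,  0.01095433],
       [-0.9960443 ,  0.01846096, -0.08691923,  0.56528477],
       [ 0.08673871, -0.01036538, -0.99617717,  1.41314291],
       [ 0.        ,  0.        ,  0.        ,  1.        ]])}
{'time': 0.1, 'joint_positions': array([-1.3365949 ,  0.33281279, -0.06470417,  1.46082312,  0.0216148 ,
        1.34993084, -0.08847623]), 'joint_vel': array([ 0.00172742, -0.00136114, -0.00046728, -0.0019515 , -0.00077911,
        0.00058212, -0.00064375]), 'joint_torque': array([ 1.23028723e-03, -6.24540639e+01,  2.43518420e-02, -3.90717030e+01,
       -6.15364895e-02,  3.66064254e-02,  6.29044303e-05]), 'ee_pos': array([0.1586616 , 0.60417174, 0.2218473 ]), 'eef_rot': array([ 1.28023636e-01,  9.91770911e-01, -6.37344993e-04, -4.65893780e-05]), 'ft_force': array([0.86097804, 1.04208128, 0.06198947]), 'torque': array([-0.07933477, -0.01287864,  0.03249451]), 'grip_force': 0.0, 'width': 0.08708520789312689} 0.0187
```

View pics/top0.png

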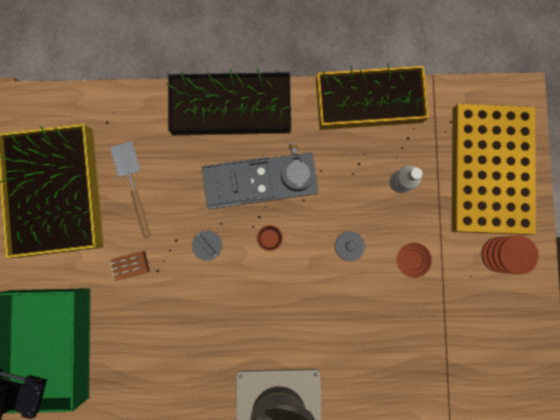

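View pics/side0.png

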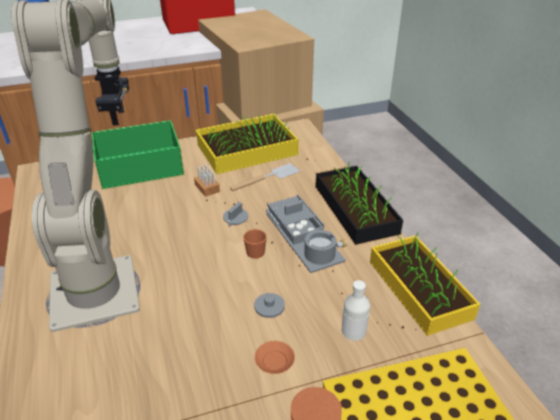

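The top view shows the doser along image rows ~180: pot at (297,173), compartment (261,180), cover rib (234,180). The lugged lid is at (207,245) with a diagonal bar, and the plain lid at (350,246). The side view has the pot at (320,245), rib (292,207), lid (236,214). I'll zoom in next.

Run:
```python
import cv2
a=cv2.imread("pics/top0.png")[140:265,180:330]; cv2.imwrite("pics/topc.png",cv2.resize(a,None,fx=4.8,fy=4.8,interpolation=cv2.INTER_CUBIC))
a=cv2.imread("pics/side0.png")[190:275,215:350]; cv2.imwrite("pics/sidec.png",cv2.resize(a,None,fx=5.5,fy=5.5,interpolation=cv2.INTER_CUBIC))
```

```text
(no output)
```

View pics/topc.png

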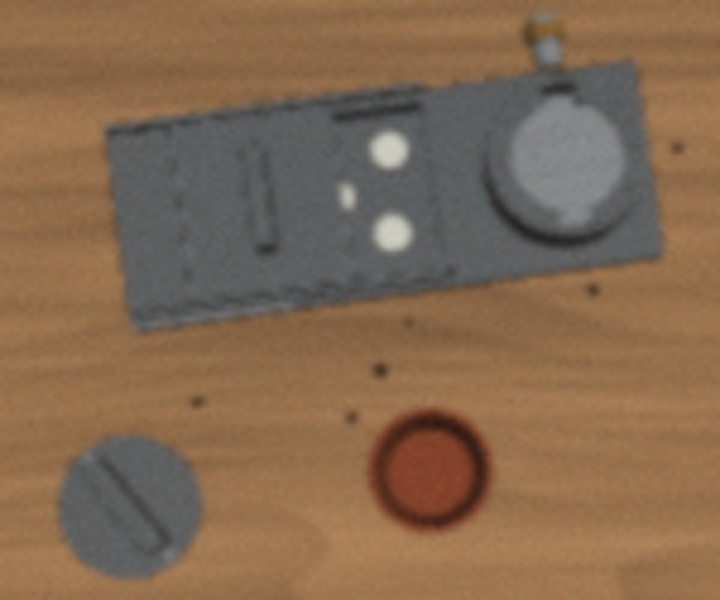

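View pics/sidec.png

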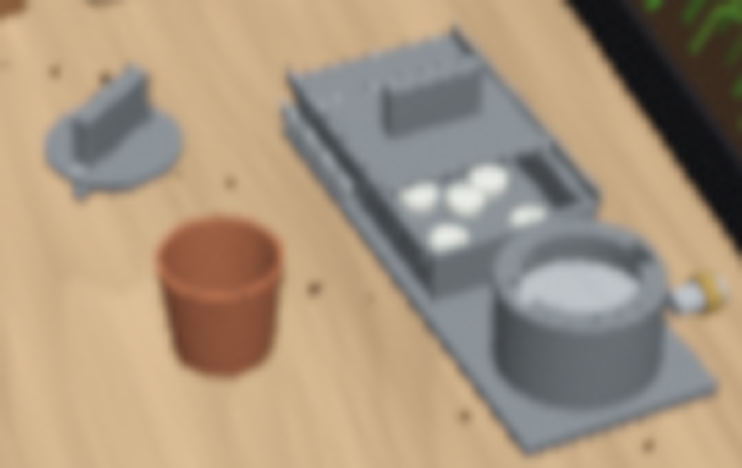

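The top crop shows the rib top at about crop (262,195), the bore with notches at (563,98) and (575,215), the lid disc at (130,507) with its bar running (88,458)–(165,550). In the side crop the rim ellipse is near (579,275), the rib top face near (432,85), and the lid bar top runs from (75,120) to (140,68).

```bash
cat > h.py <<'E'
import numpy as np, cv2
from bench import sensors, vision, r
M={n:vision.camera_model(n) for n in("top","side")}
def ray(n,p):
    m=M[n]; T=m["camera_from_world"]; f=210/np.tan(np.radians(m["vertical_fov"]/2))
    R=T[:3,:3]; C=-R.T@T[:3,3]; d=R.T@np.array([(p[0]-m["cx"])/f,(p[1]-m["cy"])/f,1]); return C,d/np.linalg.norm(d)
def at(n,p,z):
    C,d=ray(n,p); return C+d*(z-C[2])/d[2]
def tri(pt,ps):
    C1,d1=ray("top",pt);C2,d2=ray("side",ps)
    s=np.linalg.lstsq(np.c_[d1,-d2],C2-C1,rcond=None)[0]
    a,b=C1+s[0]*d1,C2+s[1]*d2; return (a+b)/2,np.linalg.norm(a-b)*1e3
def proj(n,X):
    m=M[n]; f=210/np.tan(np.radians(m["vertical_fov"]/2)); c=m["camera_from_world"]@np.r_[X,1]
    return np.array([m["cx"]+f*c[0]/c[2],m["cy"]+f*c[1]/c[2]])
tc=lambda x,y:(180+(x+.5)/4.8-.5,140+(y+.5)/4.8-.5)
sc=lambda x,y:(215+(x+.5)/5.5-.5,190+(y+.5)/5.5-.5)
E
cat > m1.py <<'E'
from h import *
np.set_printoptions(precision=4,suppress=True)
print("cams",ray("top",(0,0))[0],ray("side",(0,0))[0])
t=cv2.imread("pics/top0.png"); hs=cv2.cvtColor(t,cv2.COLOR_BGR2HSV)
g=cv2.GaussianBlur(hs[:,:,1],(3,3),0)<75
# lid disc, circle
m=np.zeros(g.shape,np.uint8); m[225:265,185:230]=g[225:265,185:230]*255
c=max(cv2.findContours(m,0,cv2.CHAIN_APPROX_NONE)[0],key=cv2.contourArea)
e=cv2.fitEllipse(c); print("lid ell",e, at("top",e[0],.0205))
# plain doser
m=np.zeros(g.shape,np.uint8); m[140:215,195:325]=g[140:215,195:325]*255
c=max(cv2.findContours(m,0,cv2.CHAIN_APPROX_NONE)[0],key=cv2.contourArea); print("doser rect",cv2.minAreaRect(c))
# bore
v=hs[:,:,2]; print("v",v[172,275:320])
m=np.zeros(g.shape,np.uint8); m[155:192,282:315]=((v>118)&g)[155:192,282:315]*255
c=max(cv2.findContours(m,0,cv2.CHAIN_APPROX_NONE)[0],key=cv2.contourArea)
e=cv2.fitEllipse(c); print("bore",e,at("top",e[0],.07), cv2.boundingRect(c))
P=lambda *q:[at("top",tc(*x),z) for x,z in q]
n1,n2=P(((563,97),.07),((575,217),.07)); d=n1-n2; print("notches",n1,n2,np.linalg.norm(d),"x-axis yaw",np.degrees(np.arctan2(d[1],d[0])))
b=P(((635,62),.01),((662,258),.01)); d=b[0]-b[1]; print("end",b,np.linalg.norm(d),np.degrees(np.arctan2(d[1],d[0])))
print("pot tri",tri(tc(567,155),sc(579,275)))
print("rib tri",tri(tc(260,196),sc(432,85)))
print("bar tri ends",tri(tc(90,462),sc(140,70)),tri(tc(152,552),sc(82,122)))
E
python3 m1.py
```

```text
cams [0.4407 0.0152 1.4568] [ 0.1772 -1.1399  1.0498]
lid ell ((206.49069213867188, 245.18490600585938), (29.085735321044922, 29.15553855895996), 62.58283615112305) [0.4606 0.1906 0.0205]
doser rect ((258.9927978515625, 177.2510528564453), (48.274906158447266, 112.3504638671875), 81.63410949707031)
v [ 98  97  96  95  91  84  82  93  92  93 102 113 129 140 136 132 131 133
 138 137 139 139 136 139 140 140 139 139 134 140 134 142 134 136 121 105
  95  97  94 104 128 150 157 157 151]
bore ((297.7947998046875, 172.71133422851562), (21.48920249938965, 24.02610969543457), 161.57855224609375) [ 0.6521 -0.0655  0.07  ] (287, 161, 23, 26)
notches [ 0.6877 -0.0639  0.07  ] [ 0.6188 -0.0691  0.07  ] 0.06909237652187371 x-axis yaw 4.323745003227194
end [array([ 0.7187, -0.1106,  0.01  ]), array([ 0.6012, -0.1235,  0.01  ])] 0.11819104721703723 6.285305881453431
pot tri (array([ 0.6548, -0.0655,  0.0669]), np.float64(0.010821917166471315))
rib tri (array([0.6332, 0.1086, 0.077 ]), np.float64(0.2897103910646634))
bar tri ends (array([0.4854, 0.2086, 0.0536]), np.float64(0.9802373604522138)) (array([0.4373, 0.1734, 0.0514]), np.float64(6.045902243398583))
```

Run:
```python
from h import *
np.set_printoptions(precision=4,suppress=True)
t=cv2.imread("pics/top0.png",0)
for row in (172,176,180,184,188): print(row,t[row,226:242])
# left corners of deck, rib
for q,z in (((107,127),.05),((133,328),.01),((258,195),.085),((250,140),.085),((266,252),.085)): print(q,at("top",tc(*q),z))
for X in ((.632,.11,.085),(.632,.11,.05)):
    print(X,(proj("side",X)-(215,190))*5.5)
```

```text
172 [93 96 93 83 81 89 95 94 80 77 87 91 94 93 94 91]
176 [95 93 93 93 88 84 91 90 84 76 86 90 95 91 95 91]
180 [93 93 94 89 81 80 91 95 94 84 77 88 95 93 95 90]
184 [95 94 96 92 91 86 83 92 92 87 78 81 91 91 94 95]
188 [91 98 94 98 91 90 86 92 94 94 83 77 87 90 97 92]
(107, 127) [0.6785 0.198  0.05  ]
(133, 328) [0.5655 0.1887 0.01  ]
(258, 195) [0.6325 0.1092 0.085 ]
(250, 140) [0.6638 0.1133 0.085 ]
(266, 252) [0.6003 0.1051 0.085 ]
(0.632, 0.11, 0.085) [426.8493  70.5667]
(0.632, 0.11, 0.05) [426.1853 119.2747]
```

```bash
cat >> h.py <<'E'
from scipy.spatial.transform import Rotation as Ro
def pose():
    s=sensors.read_state(); Rm=Ro.from_quat(s["eef_rot"]).as_matrix(); return s,Rm
def plan(target,yaw_y=None):
    """turn (deg about tool z) first, then shift (cm-free units of 30 mm) in turned tool axes"""
    s,Rm=pose(); psi=np.degrees(np.arctan2(Rm[1,1],Rm[0,1])); turn=0
    if yaw_y is not None: turn=-(yaw_y-psi); Rm=Rm@Ro.from_euler("z",turn,degrees=True).as_matrix()
    d=Rm.T@(np.array(target)-s["ee_pos"])
    print("t",round(s["time"],2),"psi",round(psi,2),"turn units",round(turn/8,3),"shift units",np.round(d/.03,2),"F",np.round(s["ft_force"],1),"w",round(s["width"],4),"pos",np.round(s["ee_pos"],4),"tilt",np.round(Rm[:,2],4))
E
python3 -c "
from h import *
plan((.6325,.109,.16),96.5)"
```

```text
t 0.1 psi 75.29 turn units -2.651 shift units [-13.83 -18.19   2.08] F [0.9 1.  0.1] w 0.0871 pos [0.1587 0.6042 0.2218] tilt [-3.0e-04 -1.3e-03 -1.0e+00]
```

```bash
python3 -m crank '[[[0,0,0],-0.9],[[0,0,0],-0.9],[[0,0,0],-0.85],[[-0.7,-0.9,0],0],[[-0.7,-0.9,0],0],[[-0.7,-0.9,0],0],[[-0.7,-0.9,0],0],[[-0.7,-0.9,0],0],[[-0.7,-0.9,0],0],[[-0.7,-0.9,0],0],[[-0.7,-0.9,0],0],[[-0.7,-0.9,0],0]]' 1 10; python3 -m crank '[[[-0.7,-0.9,0.1],0],[[-0.7,-0.9,0.1],0],[[-0.7,-0.9,0.1],0],[[-0.7,-0.9,0.1],0],[[-0.7,-0.9,0.1],0],[[-0.7,-0.9,0.1],0],[[-0.7,-0.9,0.2],0],[[-0.7,-0.9,0.2],0],[[-0.7,-0.9,0.2],0],[[-0.7,-0.9,0.2],0],[[0,0,0],0]]'; python3 -c "
from h import *
plan((.6325,.109,.06),96.5)"
```

```text
time: 1.6
ee_pos: [0.3745, 0.3834, 0.2223]
eef_rot: [-0.057, 0.998, -0.0, -0.0]
ft_force: [-0.1, -0.8, -0.1]
width: 0.087
grip_force: 0.0
time: 2.98
ee_pos: [0.614, 0.1366, 0.1794]
eef_rot: [-0.054, 0.999, -0.001, -0.001]
ft_force: [-0.7, -0.0, 0.2]
width: 0.087
grip_force: 0.0
t 2.98 psi 96.24 turn units -0.032 shift units [-0.52 -0.98  3.98] F [-0.7 -0.   0.2] w 0.087 pos [0.614  0.1366 0.1794] tilt [-0.0011 -0.0021 -1.    ]
```

```bash
python3 -m crank '[[[-0.25,-0.5,0],0],[[-0.25,-0.45,0],0],[[0,0,0],0],[[0,0,0.8],0],[[0,0,0.8],0],[[0,0,0.8],0],[[0,0,0.8],0],[[0,0,0.4],0],[[0,0,0.4],0],[[0,0,0],0]]'; python3 -c "
from h import *
cv2.imwrite('pics/top1.png',cv2.resize(vision.camera('top')[130:230,190:330,::-1],None,fx=5,fy=5,interpolation=2))
plan((.6325,.109,.06),96.5)"
```

```text
time: 4.22
ee_pos: [0.6309, 0.1133, 0.0601]
eef_rot: [-0.057, 0.998, -0.0, -0.0]
ft_force: [0.1, -0.6, -0.0]
width: 0.0871
grip_force: 0.0
t 4.28 psi 96.49 turn units -0.001 shift units [-0.02 -0.15  0.03] F [ 0.6 -0.6 -0.3] w 0.0869 pos [0.6314 0.1134 0.0608] tilt [ 1.e-04  1.e-04 -1.e+00]
```

View pics/top1.png

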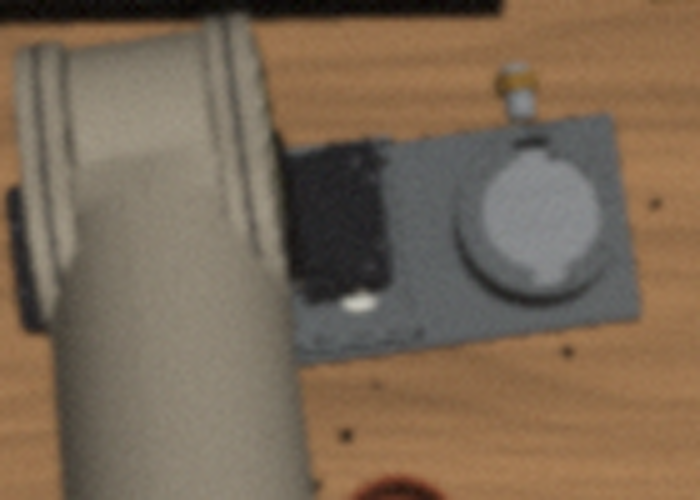

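The arm hides the rib from above; the pot is clear, with its bore at (542,215). No contact force, so I'll close on the rib.

```bash
python3 -m crank '[[[0,0,0],0],[[0,0,0],0],[[0,0,0],0],[[0,0,0],0],[[0,0,0],0],[[0,0,0],0]]' 0 12; python3 -c "
from h import *
plan((.640,.054,.06),96.5)"
```

```text
time: 5.03
ee_pos: [0.6312, 0.1133, 0.0605]
eef_rot: [-0.057, 0.998, 0.0, -0.0]
ft_force: [-0.1, -0.0, -0.3]
width: 0.0351
grip_force: 0.0
t 5.03 psi 96.49 turn units -0.002 shift units [-0.07 -2.    0.02] F [-0.1 -0.  -0.3] w 0.0351 pos [0.6312 0.1133 0.0605] tilt [-0.e+00  1.e-04 -1.e+00]
```

```bash
python3 -m crank '[[[0,0,0],0],[[0,0,0],0],[[0,0,0],0],[[0,0,0],0]]'; python3 -m crank '[[[0,-0.5,0],0],[[0,-0.5,0],0],[[0,-0.4,0],0],[[0,0,0],0]]'; python3 -c "
from h import *
plan((.640,.054,.06),96.5)"
```

```text
time: 5.52
ee_pos: [0.6312, 0.113, 0.0605]
eef_rot: [-0.057, 0.998, -0.0, -0.0]
ft_force: [0.5, -0.7, -0.4]
width: 0.0122
grip_force: 12.0
time: 6.02
ee_pos: [0.6365, 0.0691, 0.0605]
eef_rot: [-0.055, 0.998, -0.001, 0.0]
ft_force: [3.9, -0.3, -3.1]
width: 0.0119
grip_force: 12.0
t 6.03 psi 96.34 turn units -0.02 shift units [-0.06 -0.51  0.02] F [ 3.9 -0.3 -3.1] w 0.0119 pos [0.6365 0.0691 0.0605] tilt [ 8.0e-04 -1.2e-03 -1.0e+00]
```

```bash
for i in 1 2 3 4 5; do python3 -m crank '[[[0,-0.12,0],0],[[0,0,0],0]]' | egrep 'ee_pos|force:' | tr '\n' ' '; echo; done
```

```text
ee_pos: [0.6367, 0.0681, 0.0605] ft_force: [3.7, 0.5, -4.5] grip_force: 12.0 
ee_pos: [0.6371, 0.0646, 0.0606] ft_force: [5.7, 0.7, -4.4] grip_force: 12.0 
ee_pos: [0.6375, 0.061, 0.0605] ft_force: [5.5, 0.2, -5.0] grip_force: 12.0 
ee_pos: [0.6379, 0.0574, 0.0605] ft_force: [6.6, 0.7, -5.4] grip_force: 12.0 
ee_pos: [0.6384, 0.0538, 0.0606] ft_force: [6.0, 0.7, -4.7] grip_force: 12.0
```

```bash
for i in 1 2 3 4 5; do python3 -m crank '[[[-0.02,-0.1,0],0],[[0,0,0],0]]' | egrep 'ee_pos|force:' | tr '\n' ' '; echo; done
```

```text
ee_pos: [0.6385, 0.053, 0.0605] ft_force: [1.4, 7.9, -0.6] grip_force: 12.0 
ee_pos: [0.6386, 0.053, 0.0605] ft_force: [-2.9, 13.9, 2.2] grip_force: 12.0 
ee_pos: [0.6387, 0.0529, 0.0605] ft_force: [-7.5, 19.4, 4.4] grip_force: 12.0 
ee_pos: [0.6389, 0.0511, 0.0604] ft_force: [-10.7, 22.4, 6.4] grip_force: 12.0 
ee_pos: [0.6393, 0.0481, 0.0603] ft_force: [-14.2, 23.1, 8.8] grip_force: 12.0
```

```bash
python3 -m crank '[[[0,0,0],0],[[0,0,0],0],[[0,0,0],0],[[0,0,0],0],[[0,0,-0.3],0],[[0,0,-0.9],0],[[0,0,-0.9],0],[[0,0,-0.9],0],[[0,0,0],0]]' 0.6 12; python3 -c "
from h import *
plan((.4606,.1906,.1),127)"
```

```text
time: 9.65
ee_pos: [0.6442, 0.0388, 0.1536]
eef_rot: [-0.056, 0.998, 0.0, 0.002]
ft_force: [0.3, -0.1, -0.2]
width: 0.0525
grip_force: 0.0
t 9.65 psi 96.46 turn units -3.818 shift units [1.85 7.73 1.76] F [ 0.3 -0.1 -0.2] w 0.0525 pos [0.6442 0.0388 0.1536] tilt [ 4.5e-03  7.0e-04 -1.0e+00]
```

```bash
python3 -m crank '[[[0,0,0],-0.95],[[0,0,0],-0.95],[[0,0,0],-0.95],[[0,0,0],-0.95],[[0.23,0.95,0],0],[[0.23,0.95,0],0],[[0.23,0.95,0],0],[[0.23,0.95,0],0],[[0.23,0.95,0],0],[[0.23,0.95,0],0],[[0.23,0.95,0.4],0],[[0.23,0.95,0.4],0]]'; python3 -m crank '[[[0,0.1,0.4],0],[[0,0,0],0]]'; python3 -c "
from h import *
im=vision.camera('top')[:,:,::-1]; cv2.imwrite('pics/t2.png',im); im2=vision.camera('side')[:,:,::-1]; cv2.imwrite('pics/s2.png',im2)
o=np.vstack([cv2.resize(im[140:215,195:335],(720,386),interpolation=2),cv2.resize(im2[190:280,215:355],None,fx=2.3,fy=2.3,interpolation=2)[:, :].copy() if 0 else cv2.resize(im2[195:235,215:355],(720,206),interpolation=2)])
cv2.imwrite('pics/c2.png',o)
plan((.4606,.1906,.1),127)"
```

```text
time: 11.15
ee_pos: [0.4608, 0.1886, 0.1259]
eef_rot: [-0.316, 0.949, -0.0, -0.0]
ft_force: [0.3, 0.0, -0.4]
width: 0.0521
grip_force: 0.0
time: 11.4
ee_pos: [0.4596, 0.19, 0.1136]
eef_rot: [-0.316, 0.949, -0.0, -0.001]
ft_force: [0.3, -0.6, -0.3]
width: 0.0522
grip_force: 0.0
t 11.5 psi 126.81 turn units -0.024 shift units [-0.01  0.02  0.49] F [ 0.6 -0.2  0.2] w 0.0523 pos [0.4606 0.1899 0.1146] tilt [ 1.e-04 -3.e-04 -1.e+00]
```

View pics/c2.png

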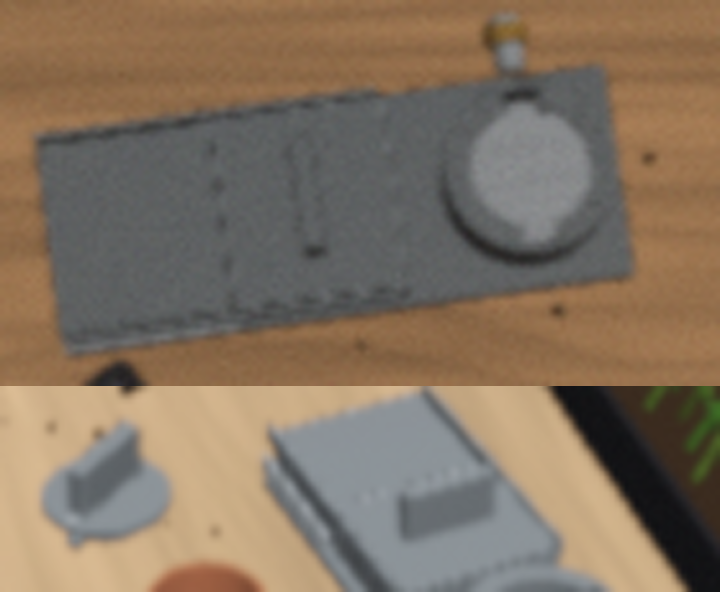

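The cover is shut: no tablets are visible and the rib top is at crop (307,190). The pot notches show at crop (521,97) and (540,232). The lid is untouched. I'll descend and grasp it.

```bash
python3 -m crank '[[[0,0,0.8],0],[[0,0,0.8],0],[[0,0,0.8],0],[[0,0,0.35],0],[[0,0,0.2],0],[[0,0,0],0]]' 0.6 30;  python3 -m crank '[[[0,0,0],0],[[0,0,0],0],[[0,0,0],0],[[0,0,0],0],[[0,0,0],0],[[0,0,0],0]]' 0 30; python3 -c "
from h import *
plan((.4606,.1906,.1),127)"
```

```text
time: 12.25
ee_pos: [0.4603, 0.1907, 0.0264]
eef_rot: [-0.316, 0.949, 0.0, 0.0]
ft_force: [-0.7, -0.1, -0.8]
width: 0.0522
grip_force: 0.0
time: 13.0
ee_pos: [0.4599, 0.1907, 0.0261]
eef_rot: [-0.316, 0.949, 0.0, 0.0]
ft_force: [-0.0, -0.5, 1.9]
width: 0.0134
grip_force: 30.0
t 13.0 psi 126.89 turn units -0.014 shift units [-0.02 -0.02 -2.46] F [-0.  -0.5  1.9] w 0.0134 pos [0.4599 0.1907 0.0261] tilt [ 0.e+00  1.e-04 -1.e+00]
```

```bash
python3 -m crank '[[[0,0,-0.5],0],[[0,0,-0.9],0],[[0,0,-0.9],0],[[0,0,-0.9],0],[[0,0,-0.9],0],[[0,0,-0.7],0],[[0,0,0],0.93],[[0,0,0],0.93],[[0,0,0],0.93],[[0,0,0],0.93],[[0,0,0],0],[[0,0,0],0]]'; python3 -c "
from h import *
plan((.6533,-.0658,.17),97)"
```

```text
time: 14.5
ee_pos: [0.4599, 0.1907, 0.1704]
eef_rot: [-0.064, 0.998, 0.0, 0.0]
ft_force: [-0.1, 0.0, -1.7]
width: 0.0137
grip_force: 30.0
t 14.5 psi 97.29 turn units 0.036 shift units [-5.36 -9.27  0.01] F [-0.1  0.  -1.7] w 0.0137 pos [0.4599 0.1907 0.1704] tilt [ 2.e-04  3.e-04 -1.e+00]
```

Run:
```python
from h import *
im=vision.camera('side')[:,:,::-1]; cv2.imwrite('pics/s3.png',im)
u,v=proj('side',(.46,.19,.165)).astype(int); print(u,v)
im2=vision.camera('top')[:,:,::-1]; cv2.imwrite('pics/t3.png',im2)
a,b=proj('top',(.46,.19,.165)).astype(int); print(a,b)
o=np.hstack([cv2.resize(im[v-40:v+35,u-35:u+40],(400,400),interpolation=2),cv2.resize(im2[b-37:b+38,a-37:a+38],(400,400),interpolation=2)])
cv2.imwrite('pics/c3.png',o)
```

```text
231 178
199 244
```

View pics/c3.png

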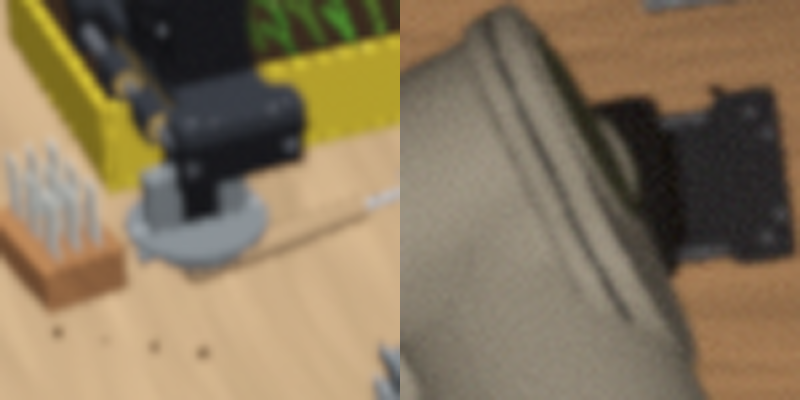

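The lid hangs level in the grip; in the side crop its disc spans x 128–268 (centre ~198), and the bar 143–248. Comparing with the expected position next.

Run:
```python
from h import *
im=cv2.imread('pics/s3.png'); h=cv2.cvtColor(im,cv2.COLOR_BGR2HSV)
for row in (180,182,183,184,185): print(row,h[row,214:252,1])
for z in (.162,.165): print(proj('side',(.4599,.1907,z)), [proj('side',(.4599+a,.1907+b,z)).round(1) for a,b in((-.042,0),(.042,0),(.001,0))])
```

```text
180 [45 89 96 89 82 52  5 17 18 20 21 22 21 21 23 22 24 22 22 21 21 22 22 22
 20 20 20 20 20 20 14 20 68 84 87 86 85 86]
182 [ 51 101 125 113  97  81  36   9  18  20  21  21  21  22  20  22  22  20
  22  22  20  22  20  20  20  20  22  20  19  11  29  71  83  86  87  88
  89  91]
183 [ 72 104 129 127 112  93  67  18  15  19  21  20  22  20  22  20  22  20
  20  22  20  20  20  22  20  20  19  16   6  23  64  83  87  88  90  92
  94  93]
184 [105 118 132 135 125 103  82  52   2  21  20  21  21  22  20  20  22  22
  20  20  20  20  20  21  21  20  15   8  41  66  84  89  90  92  93  94
  93  92]
185 [130 134 137 138 129 106  85  59   7  17  14  10  15  20  22  21  21  21
  21  21  23  21  20  23  20  14  10  50  76  88  91  93  93  95  94  93
  91  89]
[231.95053714 178.78720901] [array([218.7, 181.2]), array([245. , 176.4]), array([232.3, 178.7])]
[231.89161001 177.97653817] [array([218.7, 180.4]), array([244.9, 175.6]), array([232.2, 177.9])]
```

```bash
python3 -m crank '[[[-0.54,-0.93,0],0],[[-0.54,-0.93,0],0],[[-0.54,-0.93,0],0],[[-0.54,-0.93,0],0],[[-0.54,-0.93,0],0],[[-0.54,-0.93,0],0],[[-0.54,-0.93,0],0],[[-0.54,-0.93,0],0],[[-0.54,-0.93,0],0],[[-0.4,-0.9,0],0],[[0,0,0.5],0],[[0,0,0],0]]'; python3 -c "
from h import *
plan((.6525,-.0658,.105),97)"
```

```text
time: 16.1
ee_pos: [0.6498, -0.0647, 0.1532]
eef_rot: [-0.063, 0.998, 0.0, -0.002]
ft_force: [-0.1, -0.3, -1.9]
width: 0.0138
grip_force: 30.0
t 16.1 psi 97.2 turn units 0.024 shift units [-0.09 -0.05  1.61] F [-0.1 -0.3 -1.9] w 0.0138 pos [ 0.6498 -0.0647  0.1532] tilt [-3.3e-03  7.0e-04 -1.0e+00]
```

```bash
python3 -m crank '[[[-0.08,-0.04,0],0],[[0,0,0],0],[[0,0,0.7],0.02],[[0,0,0.7],0],[[0,0,0.2],0],[[0,0,0],0],[[0,0,0],0]]'; python3 -c "
from h import *
plan((.6525,-.0658,.0816),97)
im=vision.camera('side')[:,:,::-1]; im2=vision.camera('top')[:,:,::-1]; cv2.imwrite('pics/s4.png',im)
o=np.hstack([cv2.resize(im[195:270,285:360],(400,400),interpolation=2),cv2.resize(im2[135:210,260:335],(400,400),interpolation=2)])
cv2.imwrite('pics/c4.png',o)
"
```

```text
time: 16.98
ee_pos: [0.6541, -0.0666, 0.1082]
eef_rot: [-0.061, 0.998, 0.0, 0.001]
ft_force: [-0.5, 0.5, -1.8]
width: 0.0138
grip_force: 30.0
t 16.98 psi 96.97 turn units -0.004 shift units [0.05 0.03 0.89] F [-0.5  0.5 -1.8] w 0.0138 pos [ 0.6541 -0.0666  0.1082] tilt [ 1.6e-03  1.0e-04 -1.0e+00]
```

View pics/c4.png

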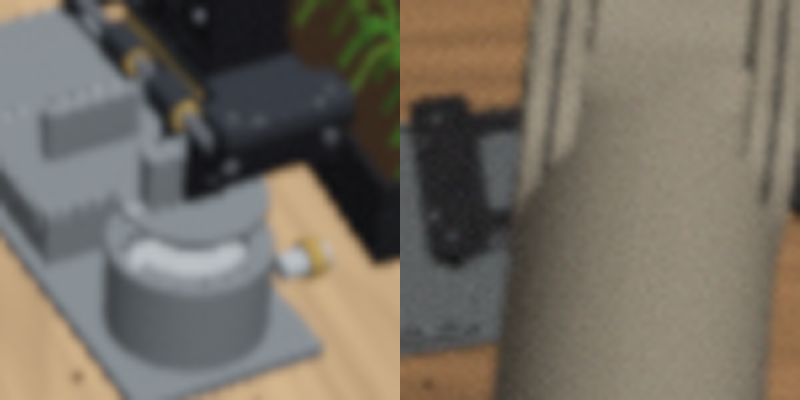

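The lid disc (crop x 117–270) sits concentric above the pot rim (105–275), ready to lower. I'll go down gently.

```bash
for k in 1 ; do python3 -m crank '[[[0.03,0.02,0.3],0],[[0,0,0.1],0],[[0,0,0],0]]' | egrep 'ee_pos|ft_force' | tr '\n' ' '; echo; python3 -m crank '[[[0,0,0.12],0],[[0,0,0],0]]' | egrep 'ee_pos|ft_force' | tr '\n' ' ';echo;  python3 -m crank '[[[0,0,0.12],0],[[0,0,0],0]]' | egrep 'ee_pos|ft_force' | tr '\n' ' ';  done
```

```text
ee_pos: [0.6522, -0.066, 0.0945] ft_force: [-0.4, 0.4, -1.6] 
ee_pos: [0.6524, -0.0661, 0.0911] ft_force: [-0.4, 1.1, -1.9] 
ee_pos: [0.6524, -0.066, 0.0875] ft_force: [-0.1, -0.0, -1.7]
```

```bash
for k in 1 2 3; do python3 -m crank '[[[0,0,0.08],0],[[0,0,0],0]]' | egrep 'ee_pos|ft_force' | tr '\n' ' '; echo; done; python3 -c "
from h import *
plan((.6525,-.0658,.0816),97)"
```

```text
ee_pos: [0.6524, -0.066, 0.0852] ft_force: [0.2, -0.1, -0.7] 
ee_pos: [0.6524, -0.0661, 0.0828] ft_force: [-0.5, 0.2, -1.8] 
ee_pos: [0.6528, -0.0661, 0.0817] ft_force: [-4.3, 1.4, 6.9] 
t 18.7 psi 96.96 turn units -0.005 shift units [0.01 0.01 0.  ] F [-4.3  1.4  6.9] w 0.0138 pos [ 0.6528 -0.0661  0.0817] tilt [ 8.e-04  3.e-04 -1.e+00]
```

```bash
python3 -m crank '[[[0,0,-0.03],0],[[0,0,0],0],[[0,0,0],0]]' 0 50 | egrep 'ee_pos|_force' | tr '\n' ' ';echo; python3 -m crank '[[[0,0,0],0.4],[[0,0,0],0.4],[[0,0,0],0.4],[[0,0,0],0.4],[[0,0,0],0]]'; python3 -c "
from h import *
plan((.6525,-.0658,.0816),97); print(sensors.read_state()['torque'])"
```

```text
ee_pos: [0.6527, -0.0661, 0.0817] ft_force: [-0.6, 0.3, 2.2] grip_force: 50.0 
time: 19.7
ee_pos: [0.6529, -0.0655, 0.0817]
eef_rot: [0.05, 0.999, 0.0, 0.0]
ft_force: [0.4, 1.8, 2.5]
width: 0.0136
grip_force: 50.0
t 19.7 psi 84.22 turn units -1.598 shift units [ 0.02 -0.01  0.  ] F [0.4 1.8 2.5] w 0.0136 pos [ 0.6529 -0.0655  0.0817] tilt [ 7.e-04  4.e-04 -1.e+00]
[ 0.36043294 -0.06129762  0.01194886]
```

```bash
python3 -m crank '[[[0,0,0],0.4],[[0,0,0],0.4],[[0,0,0],0.4],[[0,0,0],0.4],[[0,0,0],0.4],[[0,0,0],0]]'|egrep 'ee_pos|ft' ;python3 -m crank '[[[0,0,0],0.4],[[0,0,0],0.4],[[0,0,0],0.4],[[0,0,0],0.4],[[0,0,0],0.4],[[0,0,0],0],[[0,0,0],0]]'; python3 -c "
from h import *
plan((.6525,-.0658,.0816),52); print(sensors.read_state()['torque'])
im=vision.camera('side')[:,:,::-1]; im2=vision.camera('top')[:,:,::-1]; cv2.imwrite('pics/s5.png',im)
o=np.hstack([cv2.resize(im[195:270,285:360],(400,400),interpolation=2),cv2.resize(im2[135:210,260:335],(400,400),interpolation=2)])
cv2.imwrite('pics/c5.png',o)
"
```

```text
ee_pos: [0.6529, -0.0652, 0.0817]
ft_force: [1.0, 4.4, 2.4]
time: 21.32
ee_pos: [0.653, -0.0653, 0.0818]
eef_rot: [0.323, 0.946, 0.001, 0.0]
ft_force: [2.3, 4.2, 3.3]
width: 0.0136
grip_force: 50.0
t 21.32 psi 52.33 turn units 0.041 shift units [ 0.   -0.02  0.01] F [2.3 4.2 3.3] w 0.0136 pos [ 0.653  -0.0653  0.0818] tilt [ 8.e-04  9.e-04 -1.e+00]
[ 1.0052682  -0.55289452  0.08683449]
```

View pics/c5.png

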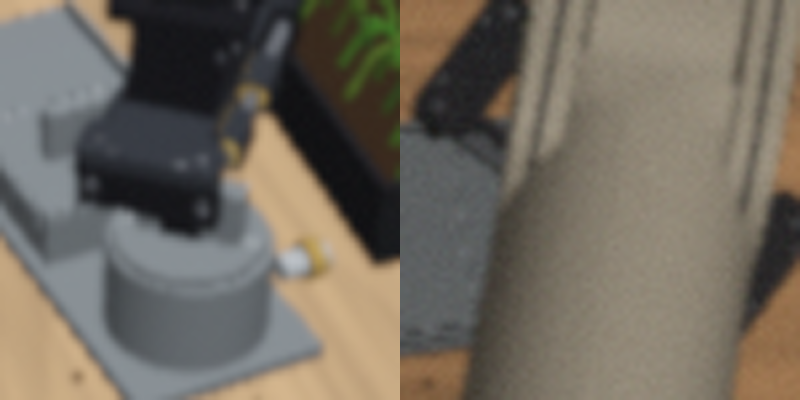

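The lid is seated on the rim and turned with the gripper, which still holds its bar. The cover rib has not moved. The wrist moment of about 0.09 N m fits the spring at half turn, so I'm handing in.

```bash
python3 -c "
from bench import r
print(r.close_job())"
```

```text
the job is handed in; nothing more can be done
None
```

I slid the cover shut against its stop, then seated the bayonet lid and turned it clockwise about 45°, short of the lock click. The arm was still gripping and holding it there at hand-in, at about 21 s, and the other things on the bench were not handled; no result came back.

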